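# Refit the keyhole cover on a fume extractor over its sprung filter

## Task

A fresh filter is in the bench fume extractor: put its louvred cover back on. Pick the cover up by its handle, press it down against the sprung filter so that the heads of both studs go through the large ends of the two keyholes, then, still pressing, slide it down the slope as far as it goes so that it is locked under both heads, and let go. The studs do not sit exactly in the middle of the extractor, so feel for them; never force the cover, and leave the other things on the bench alone.

Things in the scene. Friction and masses are not known exactly. Their poses are not given: they have to be found in the camera images.
- handle (a point): centre of the cover's black handle bar: 104 mm long along y, 12 mm thick along x (pinch it across these), 20 mm high, open below. The loose cover lies handle up: grey louvred plate 120 (x) by 170 mm (y), 4 mm thick, 0.2-0.45 kg. The point is 34 mm above the plate's underside, over its middle. Axes: z out through the handle, x to the cover's top (narrow ends of the keyholes), y along the bar.
- keyhole_left (a point): on the underside of the cover, centre of the large end (18 mm hole) of its left keyhole, at x = -10, y = +71 mm from the cover's middle. A 11 mm wide slot runs from it towards +x; a stud's neck stops at the slot's end 18 mm from here. Same axes as the handle.
- keyhole_right (a point): the same point of the right keyhole, at x = -10, y = -71 mm from the cover's middle.
- intake_face: sloping face of the fume extractor, a grey console 148 deep, 200 wide, 105 mm high, fixed on the table. Origin: centre of the face, on its surface, 67 mm above the table. z: straight out of the face (up and to the robot; the face slopes 35 degrees from level), x: up the slope, y: left. Cover home: axes parallel, handle at x = 0, z = 39 mm; large ends over the heads: handle at x = +18 mm.
- studs_middle (a point): point on the face 8 mm up the slope from its centre, nominally midway between the two studs (142 mm apart along y): neck 7 mm, bevelled head 15 mm in diameter, its underside 9 and top 14 mm above the face. Both are on one bar clamped in slots: it sits anywhere from 12 mm left to 12 mm right of this point (not in the readings). A cover resting on the heads has its handle at z = 48 mm of the face.
- filter_middle (a point): 8 mm above the face's centre and 10 mm out: front of the sprung filter cartridge (84 mm up the slope by 96 mm) between the studs. It yields straight inwards under the cover: about 3.6 N to start, then 1.2 N per mm, so 9.6 N where the cover just passes under the heads (5 mm off the face) and 15.6 N where it meets the face. It then pushes the cover up against the heads, holding it by friction.
- spent_filter: the used grey pleated filter cartridge, loose, 84 by 96 by 20 mm, lying on the table to the right of the cover; origin in the middle of its underside. To be left alone.
- screwdriver: red-handled screwdriver 200 mm long, loose, lying on the table to the right of the extractor; origin in the middle of its underside. To be left alone.
- extractor: the whole fume extractor with its face, studs and filter; origin in the middle of its underside, x to its back, y left, z up.

How it is judged:
By the outcome, as a careful person would: the job done as asked, in the order asked, and still so for the second after the job is handed in, with the robot touching nothing.
It also fails if it takes over 51 s, if anything falls off the work surface, if the arm or the gripper's body presses on something with over 40 N, if the wrist force passes 120 N, or if a joint passes its speed limit or range.

## Robot

A 7-joint arm with a two-finger parallel gripper is mounted at the origin on a cart in front of the work surface, level with it; the furniture and walls round the work are solid. World frame = base frame: x ahead of the robot, y to its left, z up, the work surface at z = 0. Lengths are in m, angles in rad, forces in N, time in s.
With the tool pointing down it reaches from about 0.425 to 0.875 m from the base axis. Payload 4.7 kg.
Tool frame: the origin (TCP) lies at the very end of the fingers, on their centre line; the grasp point (between the pads) lies env.tcp_to_grasp behind it (env.tcp_to_grasp is the distance from the TCP to the grasp point, in m); x points along the fingers, z is the direction in which the jaws open and shut, and the axes are right-handed (so a half turn about x gives the same grasp; the last joint's range is limited). The gripper opens to 85 mm and grips with 20 to 120 N. Pads are 22 mm wide; open, the fingers measure 114 mm over their backs; the gripper's body (76 mm by 85 mm) begins 54 mm behind the grasp point. The pads swing forward as they close: fully open they stand 13 mm farther back than shut.
Start: joints at [1.293, 0.321, -0.07, 1.45, 0.023, 1.371, -0.057], TCP at [0.187, -0.623, 0.231] pointing down, gripper open.
Joint ranges: [-2.86, 2.86], [-0.3, 2.09], [-1.38, 1.24], [0.06, 2.45], [-1.56, 4.7], [0.09, 2.05], [-2.69, 2.69]. Speed limits (rad/s): [2.57, 2.57, 3.14, 3.14, 3.14, 3.14, 3.14].

## Interface

Orientations are given as a 3x3 rotation matrix whose columns are the frame's x, y, z axes.
In Python, from rig import env, kinematics, viewer, get_time, get_qpos, get_dq, get_effort, get_ee_pos, get_tcp_rot, get_force, get_torque, get_grip_width gives the robot as it stands. The module is installed in compiled form; this text tells all that it offers. Calls block until the motion is done:
- env.move_to(position, orientation): joint-space move of the TCP to a pose.
- env.move_l(position, frame=None, v=0.15): straight line of the TCP; frame=None keeps the orientation; v is the mean speed in m/s.
- env.movej(angles): joint-space move.
- env.release() and env.clamp(grip_force=None): open the fingers fully, or close them until they stop; grip_force is the grip in N (None keeps the last).
- env.hold(seconds).
- kinematics.inverse_kinematics(position, orientation): joint angles nearest the present ones, or None.
- viewer.snapshot(name): name is "scene" or "top" or "wrist"; returns a dict with "color" (400x640x3 uint8, blue, green, red), "K" (3x3 intrinsics, pixels), "R" (3x3) and "t" (3): a world point X has camera coordinates R X + t; the wrist camera has in their place "tool_from_camera" (4x4, takes a point from camera to tool coordinates, whose origin is the TCP and whose axes are the tool frame's). Camera axes: x right, y down, z forward; pixel columns grow to the right and rows downward; lengths in m; the calibration is good to about 2 mm. A picture is of the moment at which its call begins: read the wrist's pose just before it. There is no depth.
A pose or a line that the arm cannot do raises env.MotionError and nothing moves.
- env.sign_off(): hands the job in, once; it reports no verdict.
Readings, each from a call of its own:
- get_time(): time.
- get_qpos(): joint angles.
- get_dq(): joint speeds.
- get_effort(): joint torques, N m.
- get_ee_pos(): TCP position.
- get_tcp_rot(): TCP orientation.
- get_force(): force on the tool from outside, world axes, zero at the start.
- get_torque(): the same for the moment, N m.
- get_grip_width(): finger opening in m.
Only numpy, scipy, OpenCV 4.12 (cv2) and the standard library are available. Lean on these libraries where they do the work, as an engineer would, in place of code of your own. Each camera call takes 0.05 s, during which the arm holds its last target.

## Working session

There is one attempt and no reset: what is moved stays moved. The work goes in short steps, each a Python script; the robot and the scene stay as the last script left them, time stands still between calls to the robot, and variables do not carry over. Pictures are saved under pics/ and viewed, and the job is handed in when it is done.

```bash
mkdir -p pics; ls; python3 - <<'E'
from rig import env, viewer, get_time,get_ee_pos,get_tcp_rot,get_force,get_grip_width
import cv2
for n in("scene","top","wrist"):
    s=viewer.snapshot(n); cv2.imwrite(f"pics/{n}0.png",s["color"]); print(n,s["K"].tolist(),s.get("R"),s.get("t"),s.get("tool_from_camera"))
print(get_time(),get_ee_pos(),get_tcp_rot(),get_force(),get_grip_width(),env.tcp_to_grasp)
E
```

```text
pics
scene [[451.4008629547951, 0.0, 328.11875262124033], [0.0, 451.4008629547951, 198.88591454408893], [0.0, 0.0, 1.0]] [[ 0.51514781 -0.85671863  0.02561104]
 [-0.34660927 -0.23555991 -0.90795019]
 [ 0.78389077  0.45885153 -0.41829479]] [-0.55822021  0.17538876  0.76908528] None
top [[425.9768428092756, 0.0, 322.8435025232312], [0.0, 425.9768428092756, 198.93965108637832], [0.0, 0.0, 1.0]] [[ 0.01668329 -0.99984344  0.00589577]
 [-0.99704962 -0.01707796 -0.07483586]
 [ 0.07492484 -0.00462987 -0.99717844]] [-0.34368755  0.49936314  0.923659  ] None
wrist [[294.76777694537816, 0.0, 313.73872365861934], [0.0, 294.76777694537816, 200.74982845683246], [0.0, 0.0, 1.0]] None None [[-1.04051204e-03 -2.97638604e-01  9.54678050e-01 -1.42659358e-01]
 [-1.24376874e-03 -9.54677443e-01 -2.97639771e-01  7.72261095e-02]
 [ 9.99998685e-01 -1.49709648e-03  6.23159780e-04  4.44441740e-04]
 [ 0.00000000e+00  0.00000000e+00  0.00000000e+00  1.00000000e+00]]
0.15 [ 0.18678763 -0.62214775  0.23046204] [[-5.39357630e-04  9.57732592e-01  2.87659504e-01]
 [ 1.41262669e-03  2.87659989e-01 -9.57731557e-01]
 [-9.99998857e-01 -1.10204329e-04 -1.50807023e-03]] [ 0.52347047  0.46551808 -0.07131376] 0.08525645705848178 0.0187
```

View pics/scene0.png

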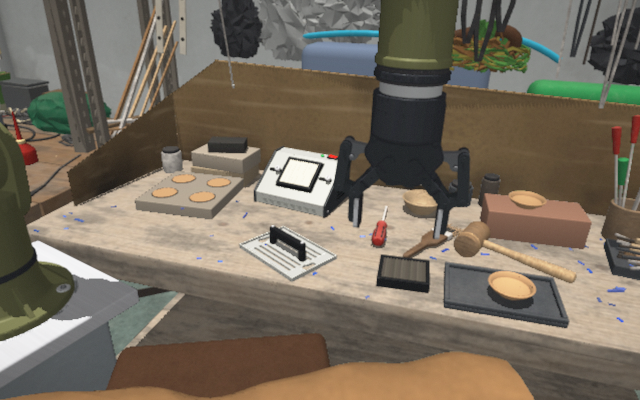

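View pics/top0.png

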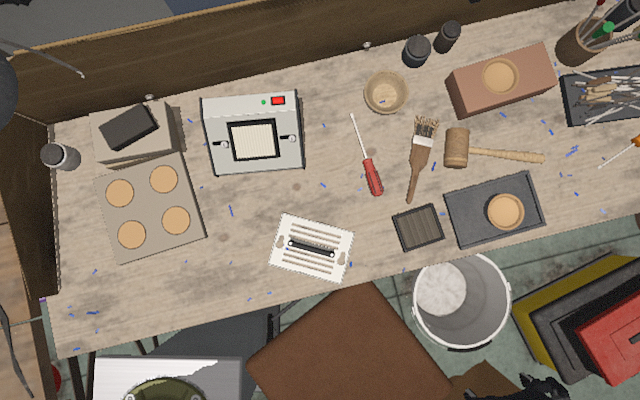

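View pics/wrist0.png

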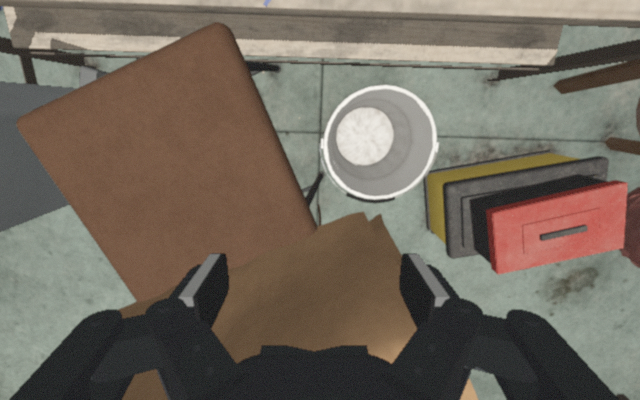

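```bash
python3 - <<'E'
import cv2
a=cv2.imread("pics/top0.png")
cv2.imwrite("pics/c1.png",cv2.resize(a[205:290,260:365],None,fx=7,fy=7,interpolation=cv2.INTER_CUBIC))
cv2.imwrite("pics/c2.png",cv2.resize(a[85:180,195:310],None,fx=6,fy=6,interpolation=cv2.INTER_CUBIC))
E
```

```text
(no output)
```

View pics/c1.png

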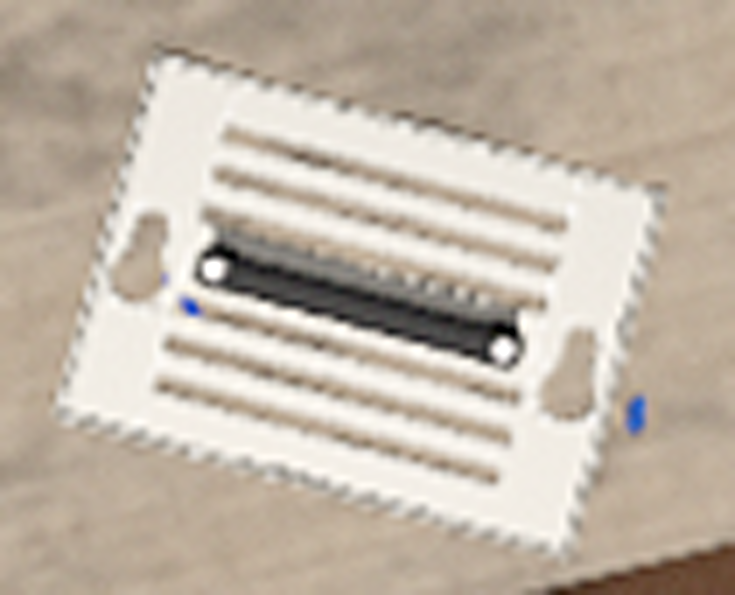

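View pics/c2.png

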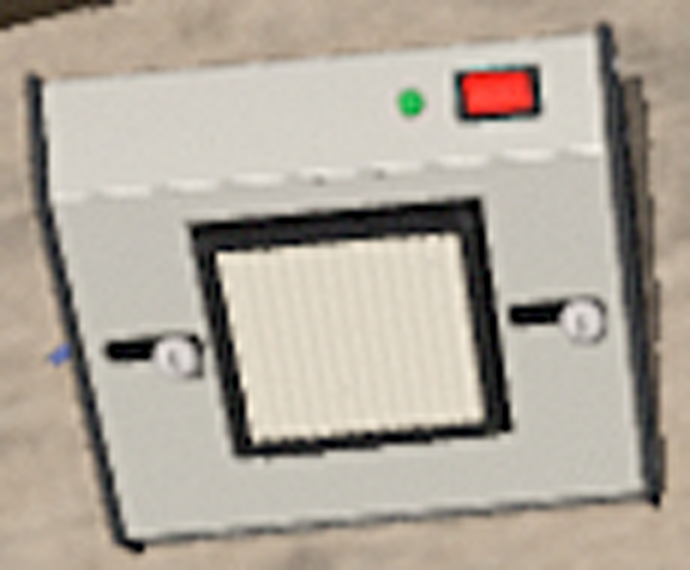

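```bash
cat > h.py <<'E'
import numpy as np, cv2
from rig import *
from rig import env, kinematics, viewer, get_time, get_qpos, get_ee_pos, get_tcp_rot, get_force, get_torque, get_grip_width
top=dict(K=np.array([[425.9768428092756,0,322.8435025232312],[0,425.9768428092756,198.93965108637832],[0,0,1]]),
R=np.array([[0.01668329,-0.99984344,0.00589577],[-0.99704962,-0.01707796,-0.07483586],[0.07492484,-0.00462987,-0.99717844]]),t=np.array([-0.34368755,0.49936314,0.923659]))
def ray(uv,K,R,t,z):
    d=R.T@np.linalg.solve(K,[uv[0],uv[1],1]); c=-R.T@t
    return c+d*(z-c[2])/d[2]
def wristcam(s,p,Rt):
    T=s["tool_from_camera"]; Rwc=Rt@T[:3,:3]; c=p+Rt@T[:3,3]
    return s["K"],Rwc.T,-Rwc.T@c
def snapw(name):
    p=get_ee_pos();R=get_tcp_rot();s=viewer.snapshot("wrist")
    cv2.imwrite(f"pics/{name}.png",s["color"]); K,Rc,t=wristcam(s,p,R)
    np.savez(f"pics/{name}.npz",K=K,R=Rc,t=t)
def Rdown(a):  # tool x down, z (jaw) along heading a
    z=np.array([np.cos(a),np.sin(a),0]);x=np.array([0,0,-1.]);return np.c_[x,np.cross(z,x),z]
E
python3 - <<'E'
from h import *
def f(c,o,s): return ((c[0]+.5)/s-.5+o[0],(c[1]+.5)/s-.5+o[1])
T=(top["K"],top["R"],top["t"])
print("cam",-top["R"].T@top["t"])
P=[ray(f(c,(260,205),7),*T,.004) for c in[(160,50),(660,188),(572,548),(60,410)]]
P=np.array(P);print(P,P.mean(0))
for a,b in[(0,1),(3,2),(3,0),(2,1)]:
    d=P[b]-P[a];print(np.linalg.norm(d),np.degrees(np.arctan2(d[1],d[0])))
H=[ray(f(c,(260,205),7),*T,.039) for c in[(213,268),(503,348)]];print("bar",H,np.mean(H,0))
# studs; head top height = 67 + 8 sin35 + 14cos35
zs=.067+.008*np.sin(.6109)+.014*np.cos(.6109)
S=np.array([ray(f(c,(195,85),6),*T,zs) for c in[(176,356),(582,320)]]);print("studs",S,np.linalg.norm(S[0]-S[1]),S.mean(0))
d=S[0]-S[1];print("yaw",np.degrees(np.arctan2(d[1],d[0]))-90)
for c in[(35,80),(605,30),(55,200),(600,150)]:print(ray(f(c,(195,85),6),*T,.105))
for c in[(135,540),(650,495)]:print(ray(f(c,(195,85),6),*T,.029))
# filter opening corners at face
zz=[.067+.042*.57,.067-.042*.57]
F=[ray(f(c,(195,85),6),*T,z) for c,z in[((195,228),.067+.05*.574),((478,205),.067+.05*.574),((242,455),.067-.034*.574),((508,430),.067-.034*.574)]];print(np.array(F),np.mean(F,0))
E
```

```text
cam [ 0.43441867 -0.33082922  0.96044941]
[[ 0.47596895 -0.24501598  0.004     ]
 [ 0.43450958 -0.40594299  0.004     ]
 [ 0.32023858 -0.37931168  0.004     ]
 [ 0.3609775  -0.21597709  0.004     ]] [ 0.39792365 -0.31156193  0.004     ]
0.1661817763986797 -104.44686516650093
0.168338490337101 -104.00496565705603
0.11860139400466208 -14.172641353716555
0.11733323714109131 -13.11884507336125
bar [array([ 0.40769618, -0.26603027,  0.039     ]), array([ 0.38473662, -0.35554023,  0.039     ])] [ 0.3962164  -0.31078525  0.039     ]
studs [[ 0.61172675 -0.12695955  0.08305669]
 [ 0.62692604 -0.26753809  0.08305669]] 0.1413978254323741 [ 0.61932639 -0.19724882  0.08305669]
yaw 6.170821851086643
[ 0.70173332 -0.08078574  0.105     ]
[ 0.72280086 -0.27475501  0.105     ]
[ 0.66023306 -0.0891607   0.105     ]
[ 0.68095206 -0.27395077  0.105     ]
[ 0.55412486 -0.10171967  0.029     ]
[ 0.57406965 -0.2900545   0.029     ]
[[ 0.65378652 -0.13489787  0.0957    ]
 [ 0.66359297 -0.23181388  0.0957    ]
 [ 0.58324449 -0.14366134  0.047484  ]
 [ 0.5940386  -0.23918685  0.047484  ]] [ 0.62366565 -0.18738998  0.071592  ]
```

```bash
cat >> h.py <<'E'
def face(psi):
    c,s=np.cos(np.radians(35)),np.sin(np.radians(35)); u=np.array([np.cos(psi),np.sin(psi),0]);k=np.array([0,0,1.])
    ex=c*u+s*k; ez=-s*u+c*k; ey=np.cross(ez,ex); return np.c_[ex,ey,ez]
def Rtool(F,sgn=1): # tool for a part frame F: x=-Fz, z=sgn*Fx
    x=-F[:,2]; z=sgn*F[:,0]; return np.c_[x,np.cross(z,x),z]
def Fcov(a): return np.array([[np.cos(a),-np.sin(a),0],[np.sin(a),np.cos(a),0],[0,0,1.]])
E
python3 - <<'E'
from h import *
psi=np.radians(6.2);F=face(psi);S=np.array([.6193,-.1972,.0831])
H=np.array([.397,-.311,.034])
for sg in(1,-1):
    print(sg)
    for p,R in[(S+F[:,2]*.15,Rtool(F,sg)),(S+F[:,2]*.03,Rtool(F,sg)),(S-.03*F[:,0]+F[:,2]*.0,Rtool(F,sg)),(H+[0,0,.15],Rtool(Fcov(np.radians(-13.8)),sg)),(H+[0,0,-.01],Rtool(Fcov(np.radians(-13.8)),sg))]:
        q=kinematics.inverse_kinematics(p,R);print(None if q is None else np.round(q,2))
E
```

```text
1
[ 0.86 -0.14 -0.3   2.13 -0.62  0.74  1.05]
[ 0.85  0.12 -0.42  2.11 -0.61  0.46  1.05]
[ 0.84  0.18 -0.4   2.15 -0.71  0.38  1.18]
[ 1.03  0.06 -0.44  1.86  0.03  1.23  0.35]
[ 1.01  0.25 -0.43  2.01  0.13  0.9   0.26]
-1
[ 0.91 -0.14 -0.34  2.13 -0.63  0.74 -2.08]
[ 0.77  0.11 -0.33  2.11 -0.64  0.47 -2.07]
[ 0.77  0.17 -0.32  2.16 -0.74  0.39 -1.94]
None
[-0.32  0.39  1.07  2.05 -0.42  0.94 -2.4 ]
```

```bash
python3 - <<'E'
from h import *
psi=np.radians(6.2);F=face(psi);S=np.array([.6193,-.1972,.0831])
env.move_to(S+F[:,2]*.11,Rtool(F)); snapw("w1"); print(get_time())
env.move_to(np.array([.397,-.311,.19]),Rtool(Fcov(np.radians(-13.8)))); snapw("w2"); print(get_time())
E
```

```text
2.2
3.0167
```

View pics/w1.png

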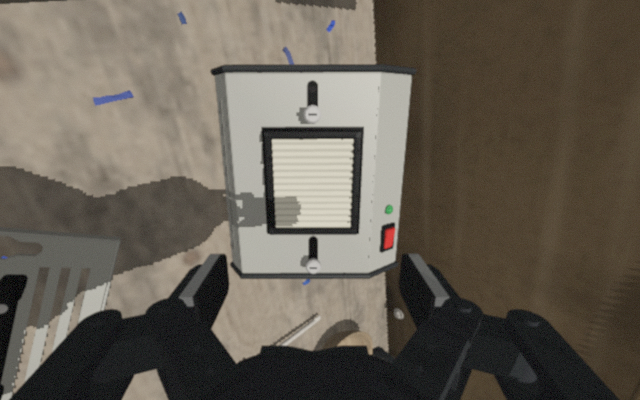

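View pics/w2.png

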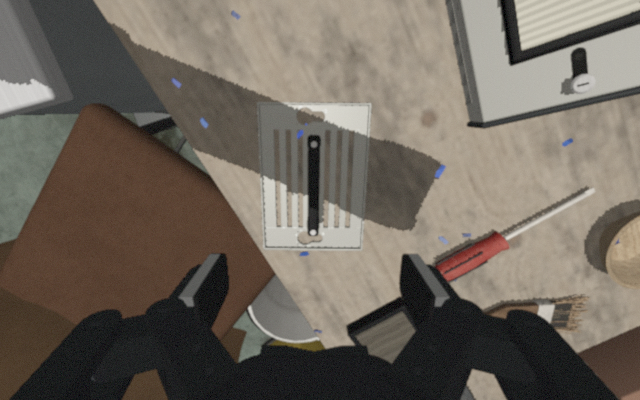

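```bash
python3 - <<'E'
import cv2
def c(n,o,y0,y1,x0,x1,f):
    a=cv2.imread(f"pics/{n}.png"); cv2.imwrite(f"pics/{o}.png",cv2.resize(a[y0:y1,x0:x1],None,fx=f,fy=f,interpolation=cv2.INTER_CUBIC))
c("w1","d1",60,285,205,425,2.5)
c("w1","d1a",75,135,270,370,7)
c("w1","d1b",225,285,270,370,7)
c("w2","d2",95,255,250,380,3.75)
E
```

```text
(no output)
```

View pics/d1.png

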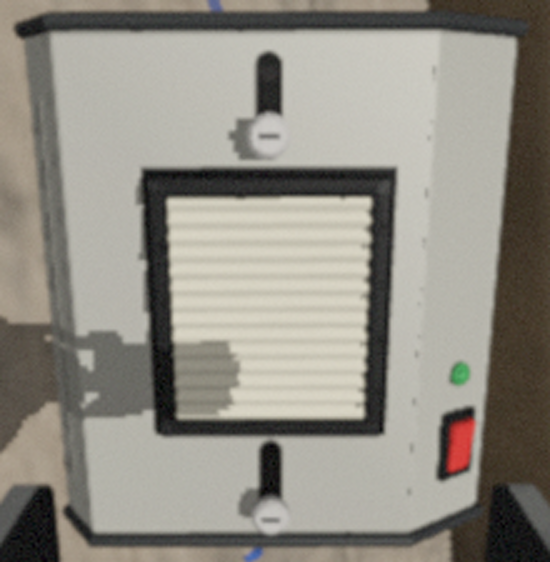

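View pics/d1a.png

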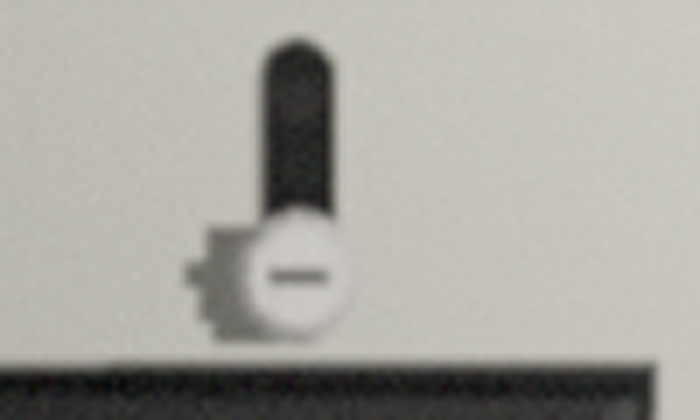

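View pics/d1b.png

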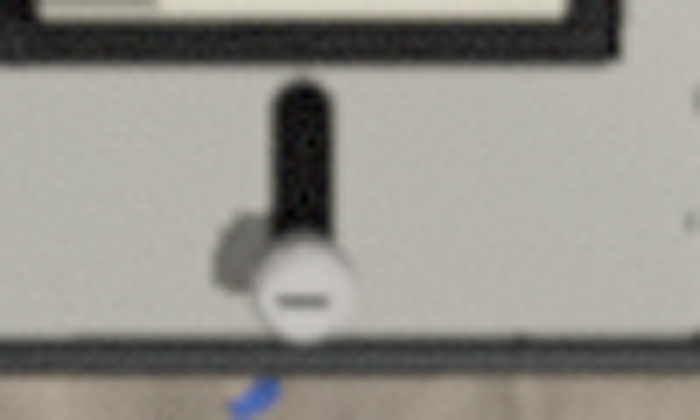

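View pics/d2.png

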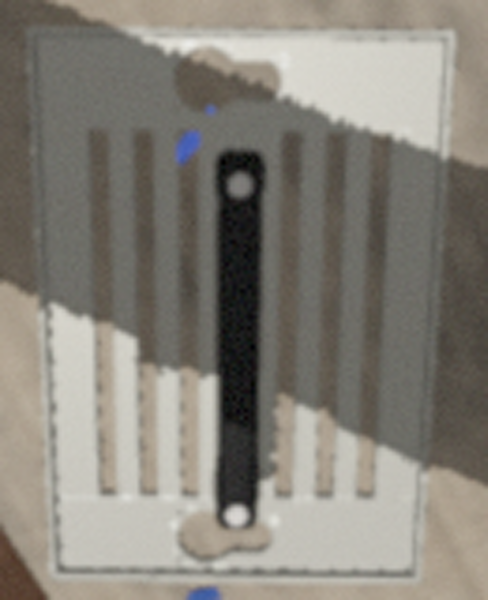

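```bash
cat > fit.py <<'E'
from h import *
from scipy.optimize import least_squares
def g(c,o,s): return np.array([(c[0]+.5)/s-.5+o[0],(c[1]+.5)/s-.5+o[1]])
def ld(n): d=np.load(f"pics/{n}.npz"); return d["K"],d["R"],d["t"]
def proj(X,c): q=c[0]@(c[1]@X+c[2]); return q[:2]/q[2]
T=(top["K"],top["R"],top["t"])
E
python3 - <<'E'
from fit import *
w1=ld("w1");w2=ld("w2")
A=g((298,275),(270,75),7);B=g((303,301),(270,225),7)
At=g((176,356),(195,85),6);Bt=g((582,320),(195,85),6)
fr=[g(c,(205,60),2.5) for c in[(143,170),(397,168),(160,434),(383,432)]]
sl=[g((298,40),(270,75),7),g((303,78),(270,225),7)]
B2=np.array([583,84.])
def res(v,out=0,top=1,wr=1):
    psi,x,y,off,hx,hy,fx,fy=v;F=face(psi);C=np.array([x,y,.067])
    P=lambda a,b,c:C+F@np.array([a,b,c])
    r=[]
    for s,m,mt in((.071,A,At),(-.071,B,Bt)):
        X=P(.008,off+s,.014); r+=list((proj(X,w1)-m)*wr)+list(proj(X,T)-mt)*top
    for (a,b),m in zip([(-1,1),(1,1),(-1,-1),(1,-1)],fr): r+=list(proj(P(fx+a*hx,b*hy+fy,0.00),w1)-m)
    if out: print(proj(P(.008,off-.071,.014),w2), "C",C,"stud mid top",P(.008,off,.014))
    return np.array(r)
for kw in({},dict(top=0)):
    f=lambda v:np.r_[res(v,**kw),v[7]*1e5]
    s=least_squares(f,[.1,.62,-.19,0,.045,.05,.008,0],x_scale=[.1]+[.01]*7);v=s.x
    print("psi",np.degrees(v[0]),v[1:]);print(np.round(s.fun[:8],2),np.round(s.fun[8:],1));res(v,1)
cc=[g(c,(250,95),3.75) for c in[(27,30),(455,32),(418,577),(55,574)]]
ccT=[g(c,(260,205),7) for c in[(60,410),(160,50),(660,188),(572,548)]]
bw=[g(c,(250,95),3.75) for c in[(240,184),(236,515)]]
bt=[g(c,(260,205),7) for c in[(213,268),(503,348)]]
def rc(v,wt=1):
    a,x,y,zb,d=v;F=Fcov(a);C=np.array([x,y,0]);r=[]
    for (i,j),m,mt in zip([(-1,1),(1,1),(1,-1),(-1,-1)],cc,ccT):
        X=C+F@np.array([i*.06,j*.085,.004]); r+=list(proj(X,w2)-m)+list((proj(X,T)-mt)*wt)
    for j,m,mt in((1,bw[0],bt[0]),(-1,bw[1],bt[1])):
        X=C+F@np.array([0,j*d,zb]); r+=list(proj(X,w2)-m)+list((proj(X,T)-mt)*wt)
    return np.array(r)
for wt in(1,0):
    s=least_squares(lambda v:rc(v,wt),[-.24,.397,-.311,.04,.046],x_scale=[.1]+[.01]*4)
    print("cover",np.degrees(s.x[0]),s.x[1:],np.round(s.fun,1))
E
```

```text
psi 6.3981510651014 [ 6.20137414e-01 -1.88861100e-01 -9.05147218e-03  4.42725265e-02
  5.04551508e-02  8.61105507e-03  3.97246090e-16]
[-0.27  0.15  0.24 -0.01 -0.05 -0.62  0.51 -0.31] [ 0.4 -0.2 -0.4  0.1 -0.5 -0.2  0.4  0.2  0. ]
[582.28632313  83.68402095] C [ 0.62013741 -0.1888611   0.067     ] stud mid top [ 0.61967843 -0.19802077  0.08305674]
psi 6.430953482817233 [ 6.20231663e-01 -1.88871211e-01 -9.19840326e-03  4.42811458e-02
  5.04692692e-02  8.53677225e-03  1.19173406e-16]
[-0.21  0.37  0.07 -0.51  0.4  -0.16 -0.42  0.12] [-0.5 -0.1  0.5  0.2  0. ]
[582.48619644  83.83367619] C [ 0.62023166 -0.18887121  0.067     ] stud mid top [ 0.61979438 -0.19817715  0.08305674]
cover -14.251355032735022 [ 0.397891   -0.31227132  0.04431102  0.04609653] [-0.  -0.9 -0.4  0.1 -0.6 -0.5 -0.1 -0.4  0.3 -0.   1.6 -0.2 -0.6  0.2
  0.2  0.7 -0.2  0.1  0.6 -0.6  0.2  0.1  0.7 -0.7]
cover -14.28904618557739 [ 0.39796155 -0.31267452  0.04260833  0.04639001] [ 0.2 -0.5 -0.   0.  -0.4 -0.   0.  -0.   0.4  0.3  0.  -0.  -0.5  0.5
  0.   0.  -0.  -0.   0.  -0.   0.3  0.   0.  -0. ]
```

```bash
cat >> h.py <<'E'
PSI=np.radians(6.41);F=face(PSI);C=np.array([.6202,-.1889,.067]);OFF=-.0091
G=env.tcp_to_grasp
def tcp(x,y,z,dy=0.): # TCP for handle at face coords (m); dy = handle y in hand (tool-y coord)
    return C+F@np.array([x,y-dy,z-G])
def st(b=None):
    f=get_force(); f=f if b is None else f-b
    R=get_tcp_rot(); p=F.T@(get_ee_pos()-C)+[0,0,G]
    print("t%.2f hand(face mm)"%get_time(),np.round(p*1e3,2),"F",np.round(F.T@f,2),"M",np.round(F.T@get_torque(),2),"w",round(get_grip_width()*1e3,2))
E
python3 - <<'E'
from h import *
a=np.radians(-14.25);R=Rtool(Fcov(a));H=np.array([.3979,-.3123,.034-G])
env.move_to(H+[0,0,.06],R);env.move_l(H,v=.1);env.clamp(90);print(get_grip_width(),get_force(),get_time(),get_ee_pos()-H)
env.move_l(H+[0,0,.13],v=.15);print(get_grip_width(),get_force(),get_time(),get_ee_pos()-H);snapw("w3")
E
```

```text
0.010507382804481304 [-0.4096604   0.79539331  4.30517584] 4.9667 [ 1.25982488e-05 -1.16707763e-04  2.94045594e-04]
0.010262519044171881 [-0.23612408 -0.12738794 -3.02199764] 5.9833 [-0.00076255  0.00057469  0.12875382]
```

View pics/w3.png

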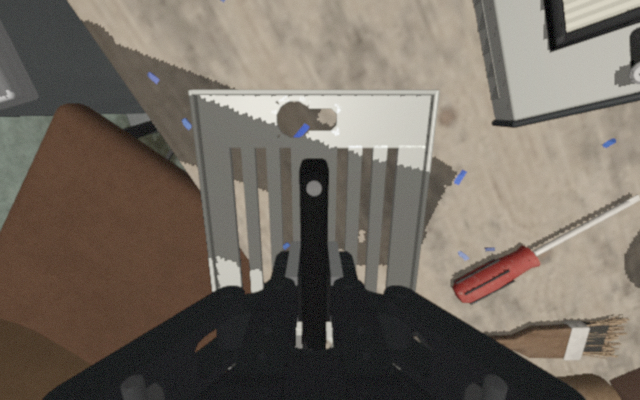

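```bash
python3 - <<'E'
import cv2
a=cv2.imread("pics/w3.png"); cv2.imwrite("pics/d3.png",cv2.resize(a[80:210,180:450],None,fx=2.95,fy=2.95,interpolation=cv2.INTER_CUBIC))
E
```

```text
(no output)
```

View pics/d3.png

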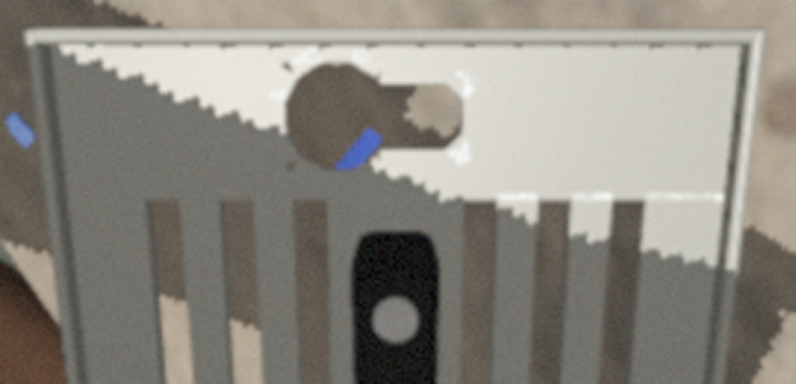

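```bash
python3 - <<'E'
from h import *
from fit import g
T=np.linalg.inv(viewer.snapshot("wrist")["tool_from_camera"]); K=np.load("pics/w3.npz")["K"]
M=[((-.06,.085,.004),(26,30)),((.06,.085,.004),(763,32)),((-.010,.071,.004),(336,116)),((0,.0462,.0443),(395,320))]
def r(v,full=0):
    dx,dy,dz,yaw,roll=v;o=[]
    for P,m in M:
        P=np.array(P)-[0,0,.034]
        # cover->tool: x_t=-z, y_t=y, z_t=x ; rotation yaw about z, roll about y(bar)
        c,s=np.cos(yaw),np.sin(yaw);P=np.array([c*P[0]-s*P[1],s*P[0]+c*P[1],P[2]])
        c,s=np.cos(roll),np.sin(roll);P=np.array([c*P[0]+s*P[2],P[1],-s*P[0]+c*P[2]])
        X=np.array([-G-P[2]-dz,P[1]+dy,P[0]+dx])
        q=K@(T[:3,:3]@X+T[:3,3]);o+=list(q[:2]/q[2]-g(m,(180,80),2.95))
    return np.array(o)
from scipy.optimize import least_squares
for lab,mask in(("all",[1,1,1,1,1]),("norot",[1,1,1,0,0]),("dy",[1,1,0,0,0])):
    m=np.array(mask);s=least_squares(lambda v:r(v*m),[1e-4]*5,x_scale=[.01,.01,.01,.1,.1]);v=s.x*m
    print(lab,np.round(v[:3]*1e3,2),np.round(np.degrees(v[3:]),2),np.round(s.fun,1))
E
```

```text
all [0.87 0.14 2.28] [-0.23  0.07] [ 0.5 -0.8 -0.4 -0.7 -0.2  0.5  0.   0.8]
norot [1.1  0.14 2.28] [0. 0.] [ 0.5 -0.3 -0.5 -1.3 -0.2  0.5  0.1  0.8]
dy [1.07 0.06 0.  ] [0. 0.] [ 2.3  0.2 -2.4 -0.8  0.   0.6  0.  -0.5]
```

```bash
python3 - <<'E'
from h import *
env.move_to(tcp(.018,OFF,.130),Rtool(F));env.move_l(tcp(.018,OFF,.068),v=.12);env.hold(.2)
st();np.save("b.npy",get_force());snapw("w4")
a=cv2.imread("pics/w4.png"); cv2.imwrite("pics/d4.png",cv2.resize(a[70:210,180:450],None,fx=2.9,fy=2.9,interpolation=cv2.INTER_CUBIC))
s=viewer.snapshot("scene")["color"];cv2.imwrite("pics/s4.png",cv2.resize(s[120:230,220:400],None,fx=4,fy=4,interpolation=cv2.INTER_CUBIC))
E
```

```text
t7.76 hand(face mm) [18.59 -9.8  68.78] F [-1.87 -0.05 -2.32] M [-0.03  1.02  0.01] w 10.26
```

View pics/d4.png

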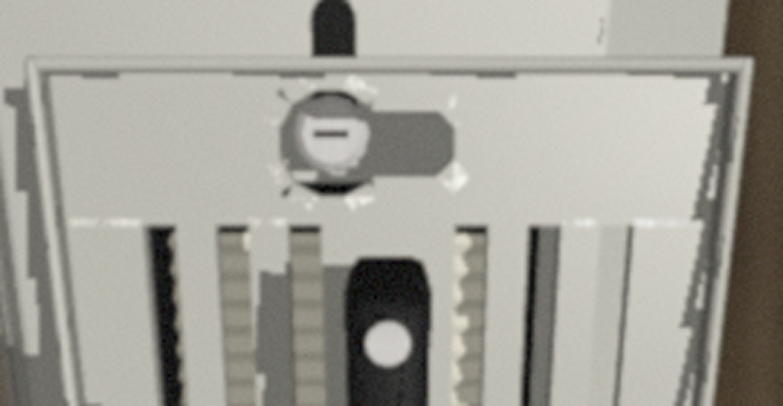

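View pics/s4.png

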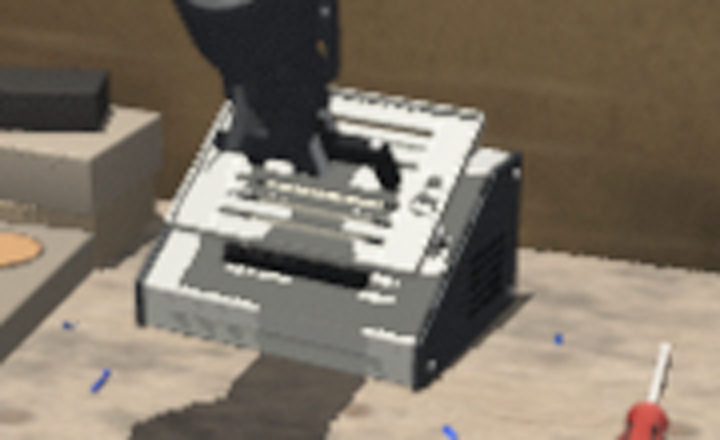

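```bash
python3 - <<'E'
from fit import *
w=ld("w4");p=np.array([18.59,-9.8,68.78])/1e3
hole=g((330,141.5),(180,70),2.9);stud=g((332,134),(180,70),2.9);sc=g((387,344),(180,70),2.9)
def ip(uv,z): # point at face height z
    d=w[1].T@np.linalg.solve(w[0],[*uv,1]);c=-w[1].T@w[2];cf=F.T@(c-C);df=F.T@d
    return (cf+df*(z-cf[2])/df[2])*1e3
for dz in(0,.002):
    zt=p[2]-.034+.004+dz
    print("hole",ip(hole,zt),"screw",ip(sc,p[2]+.0103+dz),"stud",ip(stud,.014), "hole exp",p*1e3+[-10,71,0])
E
```

```text
hole [ 9.44849093 61.26913135 38.78      ] screw [19.25964699 35.93415942 79.08      ] stud [ 8.29254781 61.87634075 14.        ] hole exp [ 8.59 61.2  68.78]
hole [ 9.57657853 61.33690533 40.78      ] screw [19.25975546 36.47455188 81.08      ] stud [ 8.29254781 61.87634075 14.        ] hole exp [ 8.59 61.2  68.78]
```

```bash
python3 - <<'E'
from h import *
b=np.load("b.npy");x,y=.0168,OFF+.0006
for z in(.053,.050,.048,.0465,.045,.0435,.042,.041,.040):
    env.move_l(tcp(x,y,z),v=.04);env.hold(.1);st(b)
    if np.linalg.norm(get_force()-b)>12:break
E
```

```text
t8.48 hand(face mm) [16.88 -8.56 52.99] F [-0.21 -0.28  0.17] M [ 0.    1.04 -0.04] w 10.83
t8.83 hand(face mm) [16.81 -8.52 50.02] F [-0.33  0.35 -0.23] M [0.04 1.04 0.02] w 10.3
t9.18 hand(face mm) [16.81 -8.46 47.98] F [ 0.39  0.39 -0.59] M [ 0.    1.08 -0.01] w 10.6
t9.53 hand(face mm) [16.78 -8.51 46.49] F [-0.52 -0.5  -0.47] M [-0.01  1.04 -0.  ] w 10.45
t9.88 hand(face mm) [17.03 -8.69 45.15] F [0.22 0.29 1.83] M [ 0.02  1.   -0.  ] w 10.67
t10.23 hand(face mm) [17.03 -8.71 43.6 ] F [ 0.27 -0.08  4.08] M [-0.01  1.07  0.03] w 10.61
t10.58 hand(face mm) [17.02 -8.63 42.07] F [ 0.82 -0.5   5.41] M [ 0.06  0.95 -0.05] w 10.17
t10.93 hand(face mm) [17.03 -8.71 41.1 ] F [ 0.09 -0.57  6.78] M [0.02 0.94 0.  ] w 10.66
t11.28 hand(face mm) [17.02 -8.71 40.11] F [1.19 0.37 8.49] M [0.08 0.93 0.01] w 10.88
```

```bash
python3 - <<'E'
from h import *
b=np.load("b.npy");x,y=.0168,OFF+.0006
for z in(.039,.038,.037,.0365):
    env.move_l(tcp(x,y,z),v=.04);env.hold(.1);st(b)
    if np.linalg.norm(get_force()-b)>18:break
env.hold(.1);st(b);snapw("w5")
a=cv2.imread("pics/w5.png"); cv2.imwrite("pics/d5.png",cv2.resize(a[70:210,180:450],None,fx=2.9,fy=2.9,interpolation=cv2.INTER_CUBIC))
s=viewer.snapshot("scene")["color"];cv2.imwrite("pics/s5.png",cv2.resize(s[140:230,240:360],None,fx=6,fy=6,interpolation=cv2.INTER_CUBIC))
E
```

```text
t11.63 hand(face mm) [17.03 -8.68 39.15] F [ 0.81 -0.39  8.59] M [ 0.09  0.98 -0.02] w 10.53
t11.98 hand(face mm) [17.03 -8.7  38.23] F [ 0.56 -0.64 10.3 ] M [0.1  1.02 0.  ] w 10.51
t12.33 hand(face mm) [17.03 -8.71 37.29] F [ 0.03  1.28 11.49] M [ 0.15  1.02 -0.02] w 10.54
t12.68 hand(face mm) [17.02 -8.71 36.83] F [ 0.22  1.43 11.97] M [ 0.15  1.05 -0.01] w 10.58
t12.78 hand(face mm) [17.02 -8.69 36.82] F [-0.09  0.3  12.6 ] M [ 0.17  1.04 -0.02] w 10.69
```

View pics/d5.png

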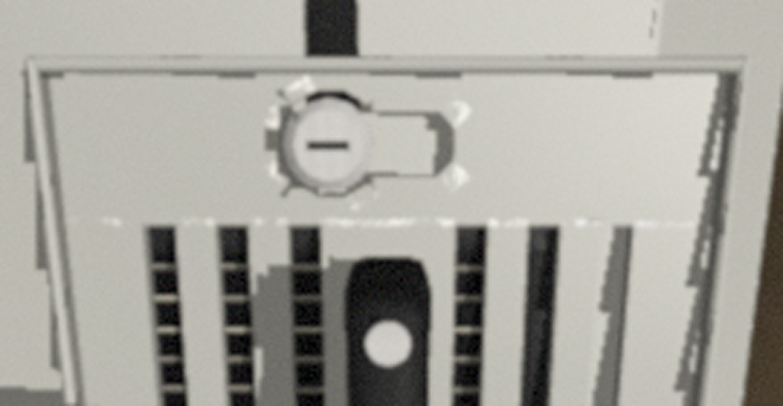

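View pics/s5.png

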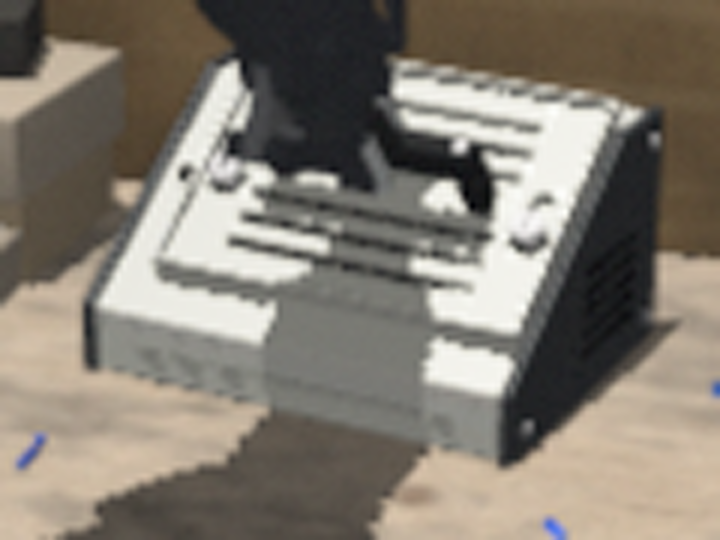

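```bash
python3 - <<'E'
from h import *
b=np.load("b.npy");y=OFF+.0006;z=.0362
env.move_l(tcp(.0168,y,z),v=.04);st(b)
for x in(.013,.009,.005,.0025,.001,0,-.001,-.002,-.003):
    env.move_l(tcp(x,y,z),v=.04);env.hold(.1);st(b)
    f=F.T@(get_force()-b)
    if abs(f[0])>10 or abs(f[1])>8 or f[2]>20:break
snapw("w6")
a=cv2.imread("pics/w6.png"); cv2.imwrite("pics/d6.png",cv2.resize(a[70:210,180:450],None,fx=2.9,fy=2.9,interpolation=cv2.INTER_CUBIC))
E
```

```text
t13.13 hand(face mm) [17.04 -8.74 36.56] F [-0.58  0.68 12.92] M [0.12 1.02 0.01] w 10.58
t13.48 hand(face mm) [14.74 -9.06 36.85] F [ 2.66  0.91 12.94] M [ 0.22  0.6  -0.07] w 10.53
t13.83 hand(face mm) [11.26 -9.32 36.96] F [ 3.25 -0.16 13.43] M [ 0.16  0.41 -0.02] w 11.08
t14.18 hand(face mm) [ 7.41 -9.54 37.01] F [ 3.59  0.89 12.81] M [0.14 0.41 0.01] w 10.39
t14.53 hand(face mm) [ 5.18 -9.66 37.06] F [ 4.01 -0.13 12.41] M [ 0.1   0.34 -0.  ] w 10.52
t14.88 hand(face mm) [ 3.95 -9.65 37.08] F [ 3.96  0.15 12.9 ] M [ 0.13  0.28 -0.08] w 10.36
t15.23 hand(face mm) [ 3.14 -9.69 37.11] F [ 4.08  0.02 11.89] M [ 0.11  0.27 -0.05] w 10.4
t15.58 hand(face mm) [ 2.12 -9.76 37.13] F [ 4.4   0.34 12.53] M [ 0.12  0.17 -0.03] w 10.49
t15.93 hand(face mm) [ 1.19 -9.7  37.11] F [ 4.91  0.33 12.74] M [ 0.19  0.16 -0.03] w 10.44
t16.28 hand(face mm) [ 0.19 -9.75 37.12] F [ 5.32  0.3  12.3 ] M [ 0.17  0.18 -0.02] w 10.31
```

View pics/d6.png

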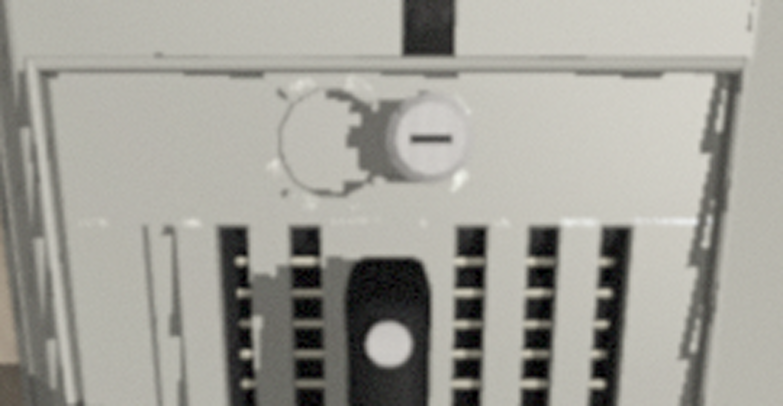

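```bash
python3 - <<'E'
from h import *
b=np.load("b.npy");y=OFF;z=.0362
for x in np.arange(-.004,-.0131,-.001):
    env.move_l(tcp(x,y,z),v=.04);env.hold(.15);st(b)
    f=F.T@(get_force()-b)
    if abs(f[0])>16 or abs(f[1])>8 or f[2]>20:break
snapw("w7")
a=cv2.imread("pics/w7.png"); cv2.imwrite("pics/d7.png",cv2.resize(a[70:210,180:450],None,fx=2.9,fy=2.9,interpolation=cv2.INTER_CUBIC))
E
```

```text
t16.73 hand(face mm) [-0.6  -9.8  37.09] F [ 4.84  2.34 13.8 ] M [ 0.23  0.09 -0.05] w 10.33
t17.13 hand(face mm) [-1.09 -9.84 37.13] F [ 5.46  0.72 13.13] M [ 0.31 -0.08 -0.07] w 10.47
t17.53 hand(face mm) [-1.15 -9.86 37.18] F [ 7.6   1.25 10.81] M [ 0.36 -0.42 -0.19] w 10.77
t17.93 hand(face mm) [-1.23 -9.84 37.22] F [ 9.84  0.24 10.17] M [ 0.32 -0.81 -0.08] w 10.56
t18.33 hand(face mm) [-1.33 -9.83 37.27] F [10.12  1.68  8.06] M [ 0.42 -1.12 -0.11] w 10.8
t18.73 hand(face mm) [-1.39 -9.88 37.37] F [12.58  1.45  7.16] M [ 0.44 -1.45 -0.17] w 10.65
t19.13 hand(face mm) [-1.49 -9.85 37.44] F [13.51  0.78  7.51] M [ 0.47 -1.8  -0.14] w 10.61
t19.53 hand(face mm) [-1.58 -9.85 37.52] F [15.08  1.83  6.37] M [ 0.48 -2.17 -0.17] w 10.58
t19.93 hand(face mm) [-1.66 -9.86 37.62] F [16.14  2.39  5.69] M [ 0.56 -2.49 -0.19] w 10.57
```

View pics/d7.png

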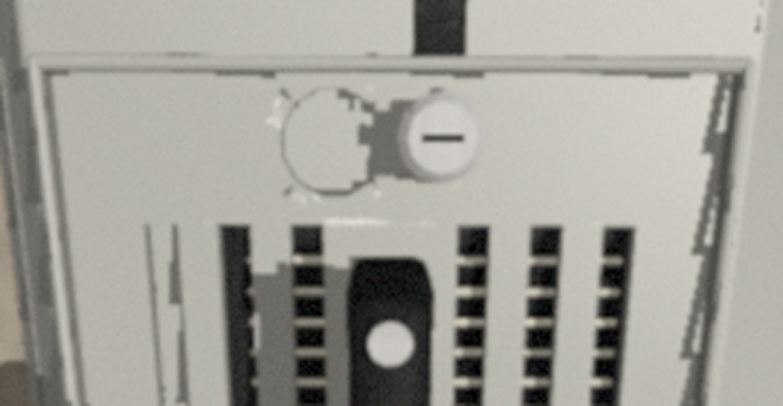

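```bash
python3 - <<'E'
from h import *
b=np.load("b.npy");y=OFF
env.move_l(tcp(-.005,y,.0365),v=.04);env.hold(.3);st(b)
for z in(.0375,.0385,.0395):
    env.move_l(tcp(-.0045,y,z),v=.03);env.hold(.15);st(b)
E
```

```text
t20.61 hand(face mm) [-1.16 -9.79 37.4 ] F [ 5.98  0.76 12.06] M [ 0.35 -0.04 -0.04] w 10.47
t21.01 hand(face mm) [-1.13 -9.77 38.26] F [ 4.83  0.99 11.13] M [ 0.26  0.09 -0.05] w 10.19
t21.41 hand(face mm) [-1.17 -9.76 39.18] F [5.78 0.54 9.1 ] M [ 0.15 -0.04 -0.08] w 10.7
t21.81 hand(face mm) [-1.17 -9.77 40.12] F [5.58 0.9  8.56] M [ 0.13 -0.02 -0.07] w 10.8
```

```bash
python3 - <<'E'
from h import *
b=np.load("b.npy");y=OFF
for z in(.040,.0405,.041,.0415,.042,.0425):
    env.move_l(tcp(-.0045,y,z),v=.03);env.hold(.15);st(b)
    if (F.T@(get_force()-b))[2]<2:break
E
```

```text
t22.21 hand(face mm) [-1.24 -9.75 40.39] F [ 9.51 -0.83  2.81] M [-0.05 -0.91 -0.08] w 10.21
t22.61 hand(face mm) [-1.25 -9.74 40.47] F [10.8  -1.9  -3.85] M [-0.31 -1.09 -0.05] w 10.89
```

```bash
python3 - <<'E'
from h import *
b=np.load("b.npy");y=OFF
env.move_l(tcp(-.0035,y-.0005,.0401),v=.03);env.hold(.2);st(b)
env.release();env.hold(.2);st()
R=get_tcp_rot();p=get_ee_pos()
env.move_l(p+F[:,2]*.09,v=.1);st();snapw("w8")
a=cv2.imread("pics/w8.png"); cv2.imwrite("pics/d8.png",cv2.resize(a[60:290,200:430],None,fx=2.6,fy=2.6,interpolation=cv2.INTER_CUBIC))
s=viewer.snapshot("scene")["color"];cv2.imwrite("pics/s8.png",s)
E
```

```text
t23.06 hand(face mm) [-1.22 -9.76 40.38] F [8.9  0.99 5.48] M [ 0.08 -0.55 -0.04] w 10.79
t23.97 hand(face mm) [-3.5  -9.58 40.1 ] F [-0.19  1.    0.53] M [0.05 0.63 0.03] w 85.56
t25.02 hand(face mm) [ -3.84  -9.2  129.68] F [-0.59 -0.21 -0.69] M [0.03 0.58 0.02] w 85.33
```

View pics/d8.png

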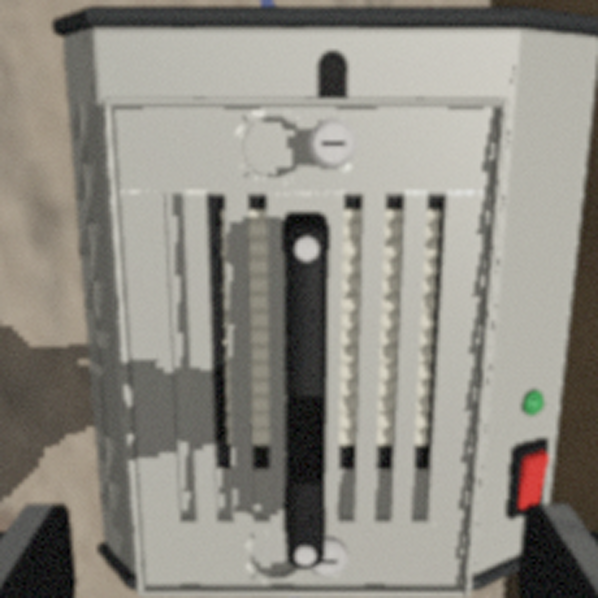

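View pics/s8.png

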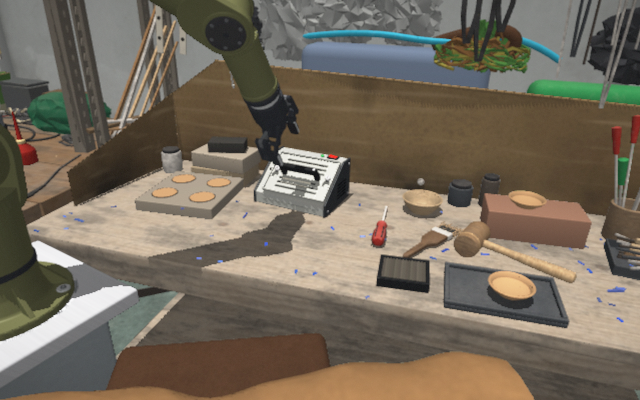

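```bash
python3 - <<'E'
from fit import *
w=ld("w8")
def ip(c,z):
    uv=g(c,(200,60),2.6);d=w[1].T@np.linalg.solve(w[0],[*uv,1]);c=-w[1].T@w[2];cf=F.T@(c-C);df=F.T@d
    return np.round((cf+df*(z-cf[2])/df[2])*1e3,1)
print("hole L",ip((269,147),.009),"stud L",ip((333,143),.014),"stud R",ip((331,557),.014))
print("screws",ip((307,249),.049),ip((305,555),.049))
print("corners",[ip(c,.009).tolist() for c in[(108,99),(504,100),(466,589),(141,592)]])
import cv2
a=cv2.imread("pics/w8.png"); 
cv2.imwrite("pics/e8.png",np.vstack([cv2.resize(a[100:135,280:350],None,fx=8,fy=8,interpolation=cv2.INTER_CUBIC),cv2.resize(a[260:293,280:350],None,fx=8,fy=8,interpolation=cv2.INTER_CUBIC)]))
E
```

```text
hole L [-11.2  60.7   9. ] stud L [ 8.2 62.  14. ] stud R [  9.4 -79.   14. ]
screws [-0.  35.6 49. ] [ -0.3 -57.   49. ]
corners [[-59.5, 74.6, 9.0], [59.7, 74.3, 9.0], [59.4, -95.4, 9.0], [-60.0, -96.6, 9.0]]
```

View pics/e8.png

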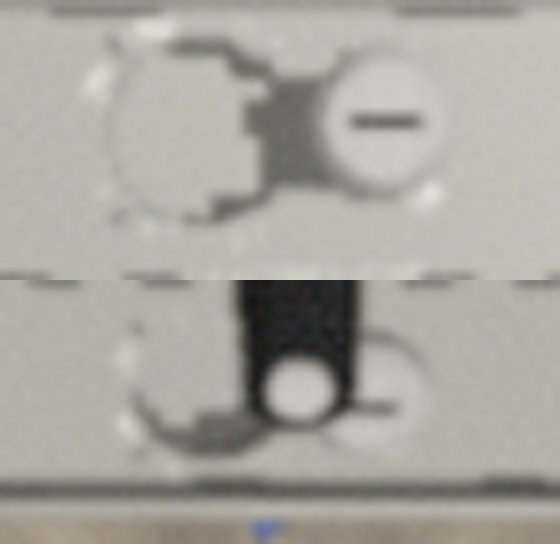

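```bash
python3 - <<'E'
from h import *
env.hold(.3);st();env.sign_off();print(get_time())
E
```

```text
t25.42 hand(face mm) [ -3.62  -9.41 129.87] F [-0.21  0.51  0.04] M [0.01 0.6  0.  ] w 85.66
the job is handed in; nothing more can be done
the job is handed in; nothing more can be done
```

The louvred cover is back on the extractor, locked under both stud heads, and the job was handed in at about 25.4 s of the 51 s allowed.

- **Finding the studs:** The pictures showed them about 9 mm right of the middle. Before pressing, I corrected the cover by about 1 mm, sighting the left stud through its keyhole.
- **Pressing:** I pressed to about 13 N. Contact began where the filter should be, with no hard stop at head height. Pictures showed both heads through the large ends.
- **Sliding:** Still pressing, I slid the cover down the slope until it met a firm stop after about 18 mm. The push against that stop reached 16 N. I then eased off until the filter held the cover against the heads, opened the gripper and backed off about 90 mm.

**Last checks:** With the gripper clear, the pictures put the cover's centre within about 0.5 mm of home along the slope. Both studs are at the narrow ends, though the handle partly hid the right one. The forces were near zero at hand-in. The screwdriver and the spent filter look undisturbed.

**One disagreement:** The hand's own reading put home at about x = -1.2 mm and z = 40.4 mm, against the nominal 0 and 39 mm. I took this as calibration error or a slight slip in the grip, because the measured travel and the pictures agree with home.

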